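# Pack the battery packs square, break the lid stay and close the transport case

### The arm

A 6-joint arm with a two-finger parallel gripper is mounted at the origin on the work surface. World frame = base frame: x ahead of the robot, y to its left, z up, the work surface at z = 0. Lengths are in m, angles in rad, forces in N, time in s.
With the tool pointing down it reaches from about 0.3 to 0.875 m from the base axis. Payload 4.2 kg.
Tool frame: the origin (TCP) lies between the finger pads; the fingertips stand env.tip_reach ahead of it and the grasp point (between the pads) lies 11 mm behind it (env.tip_reach is the distance from the TCP to the fingertips, in m); z points along the fingers, y is the direction in which the jaws open and shut (so a half turn about z gives the same grasp; the last joint's range is limited). The gripper opens to 85 mm and grips with 20 to 120 N. Pads are 22 mm wide; open, the fingers measure 114 mm over their backs; the gripper's body (76 mm by 85 mm) begins 54 mm behind the grasp point. The pads swing forward as they close: fully open they stand 13 mm farther back than shut.
Start: joints at [-1.278, 0.32, 1.565, -0, 1.257, -0.02], TCP at [0.177, -0.547, 0.239] pointing down, gripper open.
Joint ranges: [-3.11, 3.11], [-0.84, 2.01], [0.21, 2.61], [-1.34, 4.49], [0.05, 2.63], [-2.56, 2.56]. Speed limits (rad/s): [2.57, 2.57, 3.14, 3.14, 3.14, 3.14].

### API

Orientations are given as [roll, pitch, yaw] about the fixed x, y, z axes, in that order (R = Rz(yaw) Ry(pitch) Rx(roll)).
In Python, from plant import env gives the robot as it stands.
- The arm moves only by the tool arm_command, never from a script. Its argument "series" is a list that holds one entry, the list of rows, each a list of 5 numbers: the opening, from 0 (shut) to 1 (fully open), then the shift along the tool's x, y, z in m, then the turn about the tool's z in degrees. In form: [[[hand, tx, ty, tz, spin], ...]]. A call has 1 to 20 rows; each row is the pose to reach, as a shift and turn from the pose commanded when the call began, along the tool's axes at that moment; what a row does not reach only later rows make up. A row lasts 1/12 s, in which the tool goes at most 41.7 mm and 7.16 degrees, less where a joint would pass 70% of its speed; a pose out of reach is approached as far as the arm can. A call with a gripper value outside its range is refused whole. The fingers move at their own pace and stop on an object; the grip force is fixed at half the most. Time passes only in rows, so rows that repeat a pose let the fingers close. It gives the time, the measured TCP pose, the force and the opening at its end, in the units of the state.
- env.read_state(): the state, without advancing time (a new reading comes with each control period).
- env.get_image(name): name is "scene" or "top" or "wrist"; returns (picture, depth): 384x512x3 uint8, red, green, blue; 384x512 float32, m along the optical axis (not along the pixel's ray), 0 where there is no reading.
- env.calibration(name): a dict with "fx", "fy", "cx", "cy" (pixels), "k1" (the pictures are not rectified: a ray, as slopes to the right and down, at radius r is drawn at 1 + k1 r^2 times it, then the intrinsics apply), "extrinsics" (4x4, takes a point from world to camera coordinates). Camera axes: x right, y down, z forward; pixel columns grow to the right and rows downward; lengths in m; the calibration is good to about 2 mm. A picture is of the moment at which its call begins: read the wrist's pose just before it. calibration takes no time and is no camera call; for the wrist camera it gives the pose at the moment of the call.
- env.finish_job(): hands the job in, once; it reports no verdict.
Trained networks look in the newest picture that a camera, given by its name, has taken for a name from the list of things; names that differ only in an ending like _2 or _b are one class to them, and where a whole thing is asked for, a point or a joint stands for the part that bears it (a point fixed in the world has none). Each returns a list of dicts, best first, with "confidence" (0 to 1); they miss things now and then, are a little off and sometimes report something else, mostly with a low value. They report only what shows in the picture. A call takes as long as a camera call. They do not tell look-alikes from the thing itself.
- env.recognise(camera, target): "centre" ([column, row] in pixels, amid what is visible of it).
- env.mark_of(camera, target): "centre" ([column, row] in pixels: a listed point, or the origin of a listed thing).
The state is a dict: "time": time; "q": joint angles; "dq": joint speeds; "joint_torque": joint torques, N m; "eef_pos": TCP position; "tcp_rot": TCP orientation; "contact_force": force on the tool from outside, world axes, zero at the start; "moment": the same for the moment, N m; "grip_width": finger opening in m.
Only numpy, scipy, OpenCV 4.12 (cv2) and the standard library are available. Lean on these libraries where they do the work, as an engineer would, in place of code of your own. Each camera call takes 0.05 s, during which the arm holds its last target.

### The job

Slide the two battery packs in the open case snugly into its front left corner (front is the robot's side): one right in the corner, the other beside it along the front wall and against it, both square and standing on the floor. Then break the locked lid stay by pushing its red knuckle through, and lower the lid gently until it is fully shut, never letting it drop. Leave everything else where it is.

Things in the scene. Friction and masses are not known exactly. Their poses are not given: they have to be found in the camera images.
- case: an open grey case, fixed, 230 (x) x 350 (y) x 95 mm high, walls and floor 5 mm. Origin under its centre; x points from its front wall (the robot's side) to its hinge side, y to the robot's left, z up. Inside: x -110 to 110, y -170 to 170, floor at z 5, rim at z 95 mm. The lid's hinge line runs along y at x 110, z 95 mm
- lid (a joint): angle of the grey lid (plate 225 x 350 x 8 mm, 0.45 kg): 0 = locked open, 70 degrees up from level, leaning over the case towards the robot; grows as it closes; 1.222 rad = shut. A locked stay holds it open. With the stay broken, hinge friction still holds a steep lid, but lower than about 45 degrees from level it falls and slams unless held
- lid_handle (a point): middle of the white bar handle on the lid's free edge: round, 10 mm thick, 110 mm long along the case's y, 30 mm clear of the edge, 260 mm from the hinge line. In the case's frame at about x 25, z 341 mm with the lid locked open; x -150, z 99 mm when shut. The bar can turn between pads that pinch it. Axes turn with the lid
- knuckle (a point): centre of the red knuckle (roller 22 mm across, 28 mm long along the case's y) of the folding stay at the case's right side; locked it is at about x 3, y -145, z 141 mm in the case's frame. Push it down and forward, 39 degrees from straight down towards the hinge side, with about 3 N. The lid leans over it, so a vertical tool fouls the lid: come tilted
- stay_knuckle (a joint): fold of the stay: 0 = locked on its stop, knuckle 6 mm over centre on the robot's side; about 0.15 = straight; about 2.45 rad with the lid shut. Two 79 mm steel links, from the right wall (x -55, z 87 mm in the case's frame) rising at 39 degrees to the lid. Past straight it folds down into the case and draws the lid down a little (15 mm past straight: about 0.05 rad)
- pack_blue_mid (a point): battery pack, loose on the case's floor: a blue block 66 x 66 mm, 45 mm high, with a black upright grip fin on top (40 mm along the pack's x, 12 mm thick along its y, 32 mm high); 77 mm high in all, about 0.35 kg. This point: on its vertical centre line, 38.5 mm above its underside; z up. It can be slid by pinching the fin
- pack_white_mid (a point): battery pack, loose on the case's floor: a white block 66 x 66 mm, 45 mm high, with a black upright grip fin on top (40 mm along the pack's x, 12 mm thick along its y, 32 mm high); 77 mm high in all, about 0.35 kg. This point: on its vertical centre line, 38.5 mm above its underside; z up. It can be slid by pinching the fin
- pole_clamp: a maroon clamp with a black knob, 45 x 70 x 42 mm, lying in the back of the case; origin under its centre. A bystander: leave it alone
- spray: a closed bottle, 60 mm across and 150 mm high, standing on the table to the left; origin under its centre. A bystander: leave it alone
- carton: a cardboard carton 90 x 130 x 60 mm on the table to the right; origin under its centre. A bystander: leave it alone
- driver: a screwdriver lying on the table to the left; a bystander: leave it alone
- cup: a white plastic cup, 76 mm across and 90 mm high, on the table to the right; origin under its centre. A bystander: leave it alone
- tester: a yellow hand-held tester 120 x 70 x 38 mm lying on the table to the right; origin under its centre. A bystander: leave it alone
Mind the look-alikes: they are no part of the job. What is meant by the part that bears pack_blue_mid is not yellow, and is the larger of those in its own colour.

How it is judged:
By the outcome, as a careful person would: the job done as asked, in the order asked, and still so for the second after the job is handed in, with the robot touching nothing.
It also fails if it takes over 72 s, if anything falls off the work surface, if the arm or the gripper's body presses on something with over 40 N, if the wrist force passes 120 N, or if a joint passes its speed limit or range.

## Working session

There is one attempt and no reset: what is moved stays moved. The work goes in short steps, Python scripts to look and compute and a tool call to move; the robot and the scene stay as the last step left them, time stands still between calls to the robot, and variables do not carry over. Pictures are saved under pics/ and viewed, and the job is handed in when it is done.

Besides the shell and the picture viewer there is one more tool, called after "Call:" as name(argument=value, ...), one argument or row to a line, values as JSON. arm_command: Moves the arm, as the interface text tells. Its arguments: {"type":"object","properties":{"series":{"type":"array"}},"required":["series"]}

```bash
ls; mkdir -p pics; cat > h.py <<'E'
import numpy as np, cv2
from plant import env
def snap(n,f):
    p,d=env.get_image(n); c=env.calibration(n)
    cv2.imwrite(f'pics/{f}.png',p[:,:,::-1]); np.savez(f'pics/{f}.npz',p=p,d=d,E=c['extrinsics'],k=[c[a] for a in('fx','fy','cx','cy','k1')]); return p,d,c
def load(f):
    z=np.load(f'pics/{f}.npz'); k=z['k']; return z['p'],z['d'],dict(fx=k[0],fy=k[1],cx=k[2],cy=k[3],k1=k[4],extrinsics=z['E'])
def und(c,u,v):
    K=np.array([[c['fx'],0,c['cx']],[0,c['fy'],c['cy']],[0,0,1.]])
    return cv2.undistortPoints(np.array([[[u,v]]],float),K,np.array([c['k1'],0,0,0.]))[0,0]
def ray(c,u,v):
    x=und(c,u,v);E=np.array(c['extrinsics']);R=E[:3,:3];return -R.T@E[:3,3],R.T@np.array([x[0],x[1],1])
def atz(c,u,v,z):
    o,d=ray(c,u,v);return o+d*(z-o[2])/d[2]
def atd(c,u,v,dep):
    o,d=ray(c,u,v);return o+d*dep
def proj(c,P):
    P=np.atleast_2d(P);E=np.array(c['extrinsics']);q=P@E[:3,:3].T+E[:3,3]
    s=q[:,:2]/q[:,2:];r2=(s**2).sum(1,keepdims=True);s=s*(1+c['k1']*r2)
    return np.c_[s[:,0]*c['fx']+c['cx'],s[:,1]*c['fy']+c['cy']]
def cloud(d,c):
    h,w=d.shape;v,u=np.mgrid[:h,:w]
    K=np.array([[c['fx'],0,c['cx']],[0,c['fy'],c['cy']],[0,0,1.]])
    x=cv2.undistortPoints(np.stack([u,v],-1).reshape(-1,1,2).astype(float),K,np.array([c['k1'],0,0,0.]))[:,0]
    E=np.array(c['extrinsics']);q=np.c_[x,np.ones(len(x))]*d.reshape(-1,1)
    P=(q-E[:3,3])@E[:3,:3];P[d.reshape(-1)==0]=np.nan
    return P.reshape(h,w,3)
E
python3 - <<'E'
from h import *
s=env.read_state();print(s,env.tip_reach)
for n in('scene','top','wrist'):
    p,d,c=snap(n,n+'0');print(n,ray(c,c['cx'],c['cy']),c['fx'],c['k1'])
E
```

```text
pics
{'time': 0.0, 'q': array([-1.27799584e+00,  3.20295217e-01,  1.56569722e+00,  1.48924893e-05,
        1.25742110e+00, -1.99895723e-02]), 'dq': array([ 0.00013838,  0.00030219,  0.00033196, -0.00207092, -0.0008809 ,
        0.00052573]), 'joint_torque': array([ 1.14561102e-03, -4.15517020e+01, -2.34160745e+01,  1.74873171e-04,
        8.39417742e-03,  7.25859138e-06]), 'eef_pos': array([ 0.17680823, -0.54663829,  0.23847329]), 'tcp_rot': array([-3.13977241e+00, -5.05522895e-05,  3.12785412e-01]), 'contact_force': array([ 0.2932811 , -0.83999699, -0.97952204]), 'moment': array([0.02330448, 0.00340723, 0.01817706]), 'grip_width': 0.08535291402773375} 0.008
scene (array([0.65077785, 0.96044413, 1.08592537]), array([-0.0831363 , -0.74394038, -0.66305435])) 381.96253938577206 -0.08841090516125105
top (array([ 0.33261432, -0.01681166,  1.48592228]), array([ 0.14107549,  0.00675693, -0.98997578])) 446.77490843581467 -0.0013760634321965846
wrist (array([ 0.25115868, -0.52324007,  0.37224522]), array([-0.28983257, -0.09168419, -0.95267575])) 278.45614374597 -0.008053528705437244
```

View pics/scene0.png

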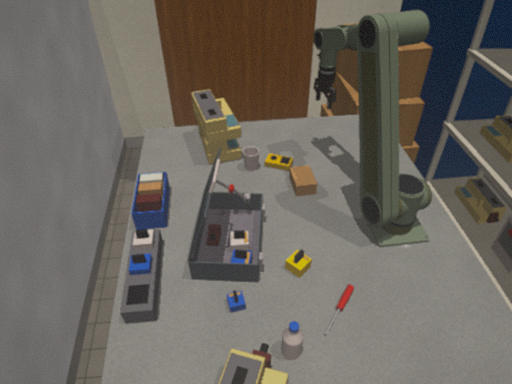

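View pics/top0.png

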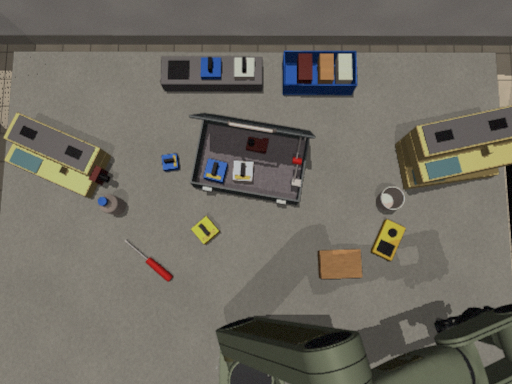

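View pics/wrist0.png

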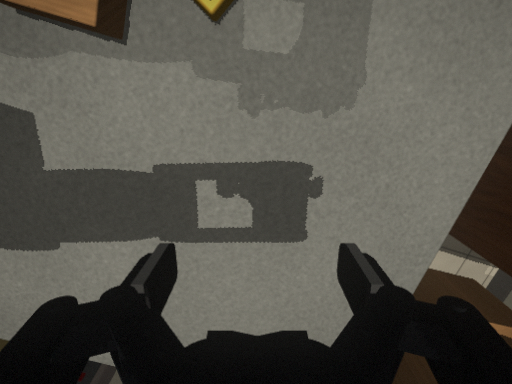

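```bash
python3 - <<'E'
from h import *
p,d,c=load('top0')
cv2.imwrite('pics/topz.png',cv2.resize(p[100:220,150:330,::-1],None,fx=4.4,fy=4.4,interpolation=cv2.INTER_CUBIC))
p,d,c=load('scene0')
cv2.imwrite('pics/scz.png',cv2.resize(p[150:290,170:290,::-1],None,fx=4.2,fy=4.2,interpolation=cv2.INTER_CUBIC))
E
```

```text
(no output)
```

View pics/topz.png

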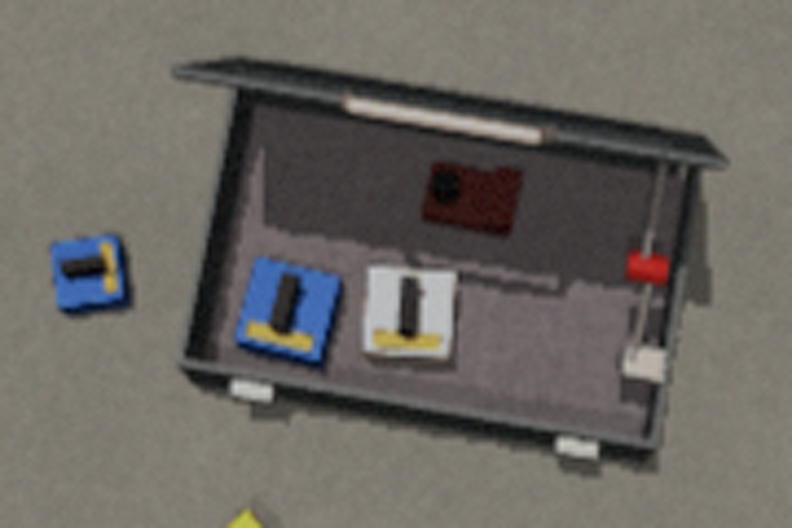

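View pics/scz.png

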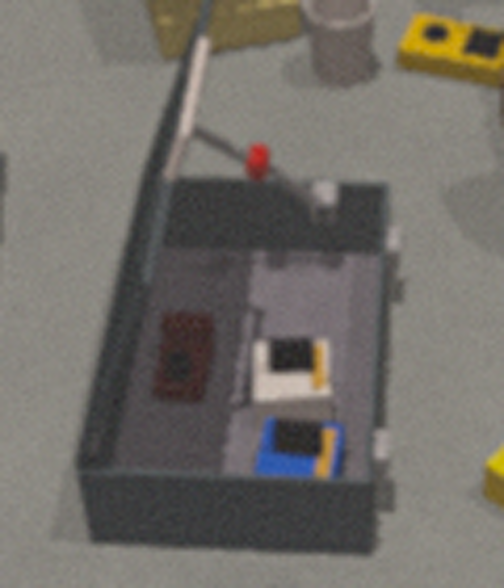

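```bash
python3 - <<'E'
from h import *
p,d,c=load('top0')
P=cloud(d,c)
print('floor z',np.nanmedian(P[240:300,240:300,2]))
for u,v in [(190.9,183),(300,200.7)]:
    print(atz(c,u,v,.095))
a=atz(c,190.9,183,.095);b=atz(c,300,200.7,.095);print(np.linalg.norm(a-b))
m=(abs(P[...,2]-.095)<.006);m[:100]=0;m[225:]=0;m[:,:150]=0;m[:,330:]=0
q=P[m];print(len(q)); np.save('pics/rim.npy',q)
for n in ('pack_blue_mid','pack_white_mid','knuckle','lid_handle','case'):
    print(n,env.mark_of('top',n)[:3]); print(n,env.mark_of('scene',n)[:3])
E
```

```text
floor z -0.0006496039038621131
[0.56207249 0.19270455 0.095     ]
[ 0.50747394 -0.15110301  0.095     ]
0.34811583614787395
470
pack_blue_mid [{'centre': [168.7, 159.7], 'confidence': 0.7}, {'centre': [220.1, 169.2], 'confidence': 0.61}, {'centre': [202.9, 229.2], 'confidence': 0.58}]
pack_blue_mid [{'centre': [299.0, 260.7], 'confidence': 0.72}, {'centre': [232.6, 300.1], 'confidence': 0.63}, {'centre': [237.7, 258.8], 'confidence': 0.51}]
pack_white_mid [{'centre': [242.9, 170.5], 'confidence': 0.91}]
pack_white_mid [{'centre': [240.1, 241.7], 'confidence': 0.64}]
knuckle [{'centre': [297.7, 160.9], 'confidence': 0.43}, {'centre': [212.3, 168.2], 'confidence': 0.28}]
knuckle [{'centre': [232.6, 187.3], 'confidence': 0.52}]
lid_handle [{'centre': [249.4, 126.1], 'confidence': 0.93}]
lid_handle []
case [{'centre': [249.0, 162.5], 'confidence': 0.86}, {'centre': [381.6, 202.5], 'confidence': 0.71}, {'centre': [215.1, 168.9], 'confidence': 0.25}]
case []
```

```bash
python3 - <<'E'
from h import *
from scipy.optimize import least_squares
q=np.load('pics/rim.npy')
def loc(t,q):
    x,y,a=t;R=np.array([[np.cos(a),-np.sin(a)],[np.sin(a),np.cos(a)]]);return (q[:,:2]-[x,y])@R
def dist(t,q):
    l=loc(t,q);return np.minimum(abs(l[:,0]+.1125),abs(abs(l[:,1])-.1725))
t=np.array([.6485,.0028,-.157])
for thr in(.02,.01,.006):
    k=q[(dist(t,q)<thr)&(loc(t,q)[:,0]<.08)];t=least_squares(lambda t:dist(t,k),t,loss='soft_l1',f_scale=.002).x;print(t,len(k),np.sqrt((dist(t,k)**2).mean()))
p,d,c=load('top0');ps,ds,cs=load('scene0')
x,y,a=t
def W(P):
    P=np.atleast_2d(P).astype(float);R=np.array([[np.cos(a),-np.sin(a),0],[np.sin(a),np.cos(a),0],[0,0,1]]);return P@R.T+[x,y,0]
pts=[[sx*.115,sy*.175,.095] for sx,sy in((-1,1),(-1,-1),(1,-1),(1,1))]+[[-.11,.17,.005],[-.11,-.17,.005],[.003,-.145,.141],[.025,0,.341]]
for nm,im,cc,z,o in(('a',p,c,4.4,(150,100)),('b',ps,cs,4.2,(170,150))):
    I=cv2.resize(im[:,:,::-1],None,fx=z,fy=z,interpolation=cv2.INTER_CUBIC)
    for u in proj(cc,W(pts)): cv2.circle(I,tuple(int(v) for v in (u+.5)*z),4,(0,255,0),1)
    cv2.imwrite(f'pics/ov_{nm}.png',I[int(o[1]*z):int(o[1]*z)+590,int(o[0]*z):int(o[0]*z)+790])
# packs from cloud in case frame
P=cloud(d,c)
for nm,cond,(u0,u1,v0,v1) in(('blue',lambda p:(p[...,2]>p[...,0]*1.0+60),(200,232,155,190)),('white',lambda p:(p.min(-1)>120),(230,256,155,190))):
    s=p[v0:v1,u0:u1].astype(int);Q=P[v0:v1,u0:u1];m=cond(s)
    q=Q[m];print(nm,m.sum(),'z',np.median(q[:,2]))
for u,v in((297.7,160.9),(249.4,126.1)):print(np.round(P[int(round(v)),int(round(u))],4))
h=W([[.003,-.145,.141],[.025,0,.341]]);print(h,proj(c,h))
E
```

```text
[ 0.64646436  0.00560616 -0.17069795] 419 0.0032078132337704647
[ 0.64642506  0.00538307 -0.16996835] 404 0.0020979773371314382
[ 0.64641407  0.00524531 -0.16961003] 396 0.0017631986741999943
blue 257 z nan
white 305 z 0.048747832523242905
[ 0.6228 -0.1408  0.149 ]
[0.6735 0.0056 0.3462]
[[ 0.62489531 -0.13818043  0.141     ]
 [ 0.67105534  0.00102536  0.341     ]] [[296.88658429 160.86851398]
 [250.77576208 127.45804364]]
```

View pics/ov_a.png

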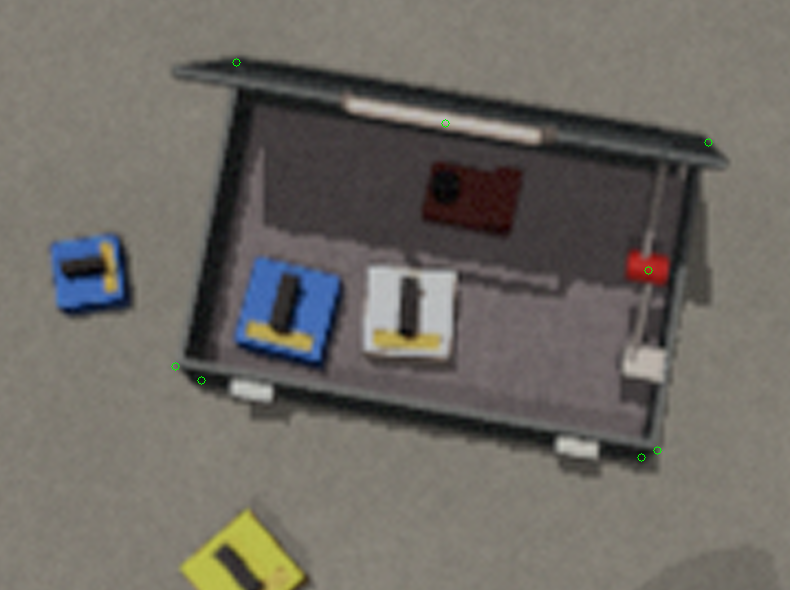

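View pics/ov_b.png

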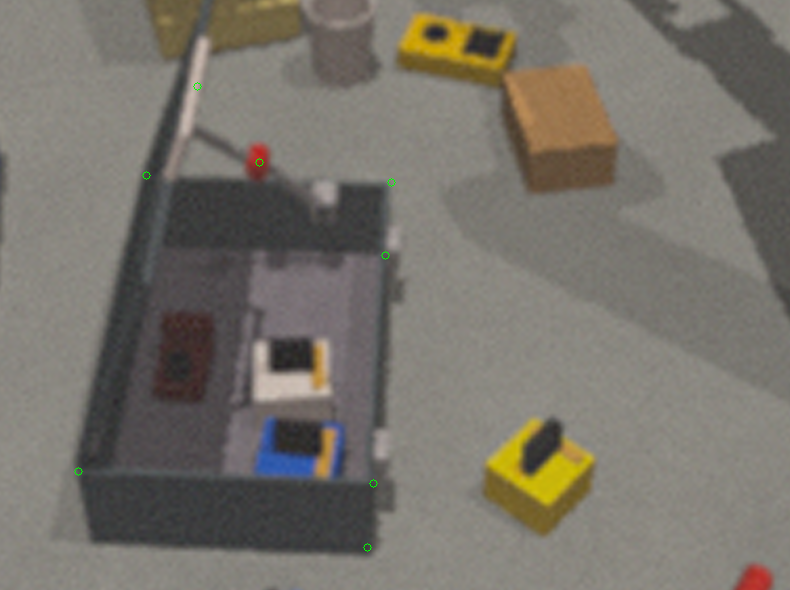

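Call:
arm_command(
  series=[
    [[1, 0.548, -0.482, -0.062, -152], [1, 0.548, -0.482, -0.062, -152], [1, 0.548, -0.482, -0.062, -152], [1, 0.548, -0.482, -0.062, -152], [1, 0.548, -0.482, -0.062, -152], [1, 0.548, -0.482, -0.062, -152], [1, 0.548, -0.482, -0.062, -152], [1, 0.548, -0.482, -0.062, -152], [1, 0.548, -0.482, -0.062, -152], [1, 0.548, -0.482, -0.062, -152], [1, 0.548, -0.482, -0.062, -152], [1, 0.548, -0.482, -0.062, -152], [1, 0.548, -0.482, -0.062, -152], [1, 0.548, -0.482, -0.062, -152], [1, 0.548, -0.482, -0.062, -152], [1, 0.548, -0.482, -0.062, -152], [1, 0.548, -0.482, -0.062, -152], [1, 0.548, -0.482, -0.062, -152], [1, 0.548, -0.482, -0.062, -152], [1, 0.548, -0.482, -0.062, -152]],
  ],
)

```text
time: 2.32
eef_pos: [0.5507, 0.0819, 0.3009]
tcp_rot: [-3.141, -0.0, 2.822]
contact_force: [0.5, -0.3, -0.2]
grip_width: 0.0852
```

```bash
python3 - <<'E'
from h import *
print(env.read_state()['eef_pos'],env.read_state()['dq'].max())
p,d,c=snap('wrist','w1');P=cloud(d,c)
snap('top','top1')
E
```

```text
[0.55071757 0.08188603 0.30089331] 0.021167890957098947
```

View pics/w1.png

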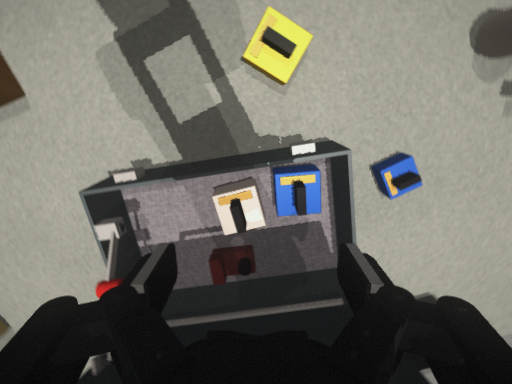

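View pics/top1.png

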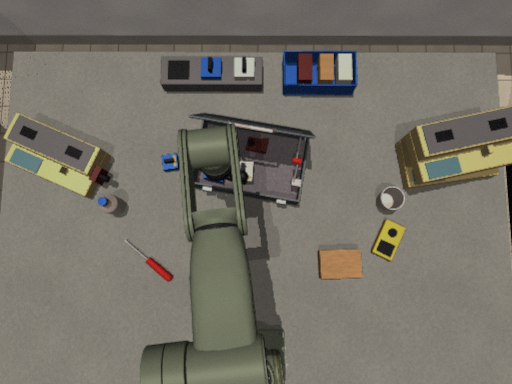

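```bash
python3 - <<'E'
from h import *
p,d,c=load('w1')
print(cloud(d,c)[100,360])
z=3.0
I=cv2.resize(p[120:300,70:365,::-1],None,fx=2.7,fy=2.7,interpolation=cv2.INTER_CUBIC)
for k in range(0,295,20): cv2.putText(I,str(70+k),(int(k*2.7),10),0,.35,(0,255,255)); cv2.line(I,(int(k*2.7),12),(int(k*2.7),18),(0,255,255))
for k in range(0,180,20): cv2.putText(I,str(120+k),(0,int(k*2.7)),0,.35,(0,255,255))
cv2.imwrite('pics/w1z.png',I)
E
```

```text
[ 0.51928199  0.25312765 -0.00158604]
```

View pics/w1z.png

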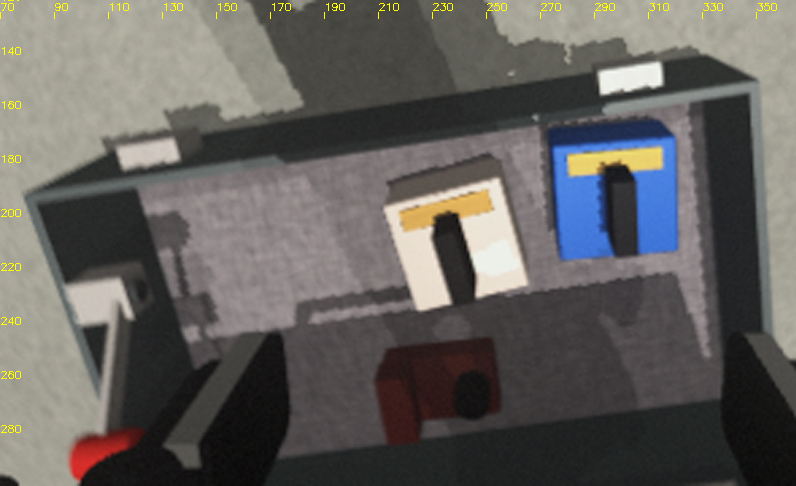

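```bash
cat >> h.py <<'E'
def sqfit(c,px,z,a):
    W=np.array([atz(c,u,v,z)[:2] for u,v in px]);ctr=W.mean(0)
    V=W-ctr;ang=[]
    e=[np.arctan2(*(W[(i+1)%4]-W[i])[::-1]) for i in range(4)]
    ph=np.angle(np.mean(np.exp(4j*np.array(e))))/4
    L=[np.linalg.norm(W[(i+1)%4]-W[i]) for i in range(4)]
    k=np.round((a-ph)/(np.pi/2));return ctr,ph+k*np.pi/2,np.round(L,4)
E
python3 - <<'E'
from h import *
p,d,c=load('w1')
f=lambda X,Y:((X+.5)/2.7-.5+70,(Y+.5)/2.7-.5+120)
A=atz(c,*f(757,82),.095);B=atz(c,*f(27,193),.095);print('FL',A,'FR',B,np.linalg.norm(A-B),'yaw',-np.arctan2((A-B)[0],(A-B)[1]))
n=np.linalg.norm(A-B)
yv=(A-B)[:2]/n;a=-np.arctan2(yv[0],yv[1]);xv=np.array([yv[1],-yv[0]]);
O=(A+B)[:2]/2+xv*.115;print('origin',O,a)
R=np.c_[xv,yv]
for nm,px in(('blue',[(553,140),(672,138),(680,252),(560,262)]),('white',[(386,207),(497,178),(527,285),(417,312)])):
    ctr,ph,L=sqfit(c,[f(*q) for q in px],.05,a);print(nm,ctr,ph,np.degrees(ph-a),L,'case',(ctr-O)@R)
P=cloud(d,c)
for q in((620,170),(440,190),(600,240),(400,230),(500,250),(460,275)):
    u,v=f(*q);print(q,P[int(round(v)),int(round(u))])
m=abs(P[...,2]-.095)<.004;Q=P[m];l=(Q[:,:2]-O)@R
s=(abs(l[:,0]+.1125)<.012)&(abs(l[:,1])<.16);print('front rim',s.sum(),np.median(l[s,0]),np.polyfit(l[s,1],l[s,0],1))
s=(abs(l[:,1]-.1725)<.012)&(abs(l[:,0]+.05)<.06);print('left',s.sum(),np.median(l[s,1]))
s=(abs(l[:,1]+.1725)<.012)&(abs(l[:,0]+.05)<.06);print('right',s.sum(),np.median(l[s,1]))
K=P[275:300,95:125].reshape(-1,3);pk=p[275:300,95:125].reshape(-1,3).astype(int);k=K[(pk[:,0]>150)&(pk[:,1]<60)];print('kn',np.c_[(k[:,:2]-O)@R,k[:,2]].mean(0))
E
```

```text
FL [0.56335157 0.19681385 0.095     ] FR [ 0.5071194  -0.14360959  0.095     ] 0.34503647710181223 yaw -0.1637047542594655
origin [0.64869797 0.00786006] -0.1637047542594655
blue [0.61332769 0.12334719] -0.23753571623411115 -4.230202518538062 [0.0624 0.0648 0.0661 0.0692] case [-0.05371885  0.10817864]
white [0.61235944 0.0328621 ] -0.06297294963980361 5.771507267443035 [0.0621 0.0643 0.0641 0.0641] case [-0.03992739  0.01874551]
(620, 170) [0.5952048  0.12844024 0.06026482]
(440, 190) [0.57989369 0.03490752 0.04610387]
(600, 240) [0.63438772 0.10857597 0.04829643]
(400, 230) [0.59448376 0.00625934 0.04753262]
(500, 250) [0.62133734 0.05507378 0.04956729]
(460, 275) [0.61747258 0.03471261 0.08019292]
front rim 1108 -0.11316005747765136 [ 0.00339104 -0.11312362]
left 399 0.1706393521250209
right 466 -0.1715924884518904
kn [nan nan nan]
```

```bash
python3 - <<'E'
from h import *
p,d,c=load('top1');P=cloud(d,c).reshape(-1,3)
O=np.array([.5507,.0819])
m=(abs(P[:,0]-O[0])<.16)&(abs(P[:,1]-O[1])<.16)&(P[:,2]>.3);Q=P[m]
for z in np.arange(.3,.9,.05):
    s=Q[(Q[:,2]>=z)&(Q[:,2]<z+.05)]
    if len(s):print(round(z,2),len(s),s[:,0].min()-O[0],s[:,0].max()-O[0],s[:,1].min()-O[1],s[:,1].max()-O[1])
E
```

```text
0.3 315 0.0031287114534762628 0.15967295302334872 -0.15985446950393406 0.08336178643884265
0.35 72 -0.035553408209443305 0.11604114541123034 -0.12096438212286341 0.05108979920547696
0.4 97 -0.03917007911790149 -0.00925241040517688 -0.07087066676065977 0.02550225154187559
0.45 128 -0.03904339378730226 -0.012930973736245632 -0.037470462209790646 0.02719742872123515
0.5 128 -0.03779029798836819 -0.014613319727080465 -0.03514199901599736 0.025531179185574807
0.55 104 -0.1222505490069597 0.019557839918978193 -0.07005552165228997 0.03407714311071766
0.6 1848 -0.15044687669210277 0.04295678495466526 -0.0775444790908464 0.05755199851383824
0.65 2397 -0.1599826294723829 0.025420794104623945 -0.0784328294568731 0.054235587541481195
```

Call:
arm_command(
  series=[
    [[0.5, -0.046, 0.059, 0.08, -4.7], [0.5, -0.046, 0.059, 0.08, -4.7], [0.5, -0.046, 0.059, 0.16, -4.7], [0.5, -0.046, 0.059, 0.2, -4.7], [0.5, -0.046, 0.059, 0.2, -4.7], [0.5, -0.046, 0.059, 0.2, -4.7], [0.5, -0.046, 0.059, 0.2, -4.7]],
  ],
)

```text
time: 3.0
eef_pos: [0.6097, 0.1203, 0.0962]
tcp_rot: [-3.137, -0.009, 2.891]
contact_force: [-0.9, -0.6, -0.2]
grip_width: 0.0425
```

```bash
python3 - <<'E'
from h import *
s=env.read_state();print(s['eef_pos'],s['tcp_rot'])
p,d,c=snap('wrist','w2')
E
```

```text
[0.60966801 0.12033779 0.09622144] [-3.13735847 -0.00914044  2.89133457]
```

View pics/w2.png

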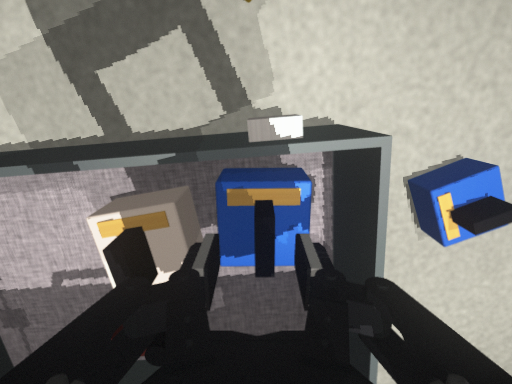

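Call:
arm_command(
  series=[
    [[0.5, 0, 0, 0.02, 0], [0.5, 0, 0, 0.034, 0], [0.4, 0, 0, 0.034, 0], [0.2, 0, 0, 0.034, 0], [0, 0, 0, 0.034, 0], [0, 0, 0, 0.034, 0], [0, 0, 0, 0.034, 0]],
  ],
)

```text
time: 3.63
eef_pos: [0.614, 0.1216, 0.0694]
tcp_rot: [3.14, 0.004, 2.894]
contact_force: [0.5, 1.7, 5.3]
grip_width: 0.011
```

Call:
arm_command(
  series=[
    [[0, 0.005, 0.005, -0.001, -1], [0, 0.01, 0.012, -0.001, -2.5], [0, 0.016, 0.018, -0.001, -4.6], [0, 0.0225, 0.024, -0.001, -4.6], [0, 0.0225, 0.024, -0.001, -4.6], [0, 0.0225, 0.024, -0.001, -4.6]],
  ],
)

```text
time: 4.13
eef_pos: [0.5962, 0.1514, 0.0692]
tcp_rot: [3.141, 0.001, 2.976]
contact_force: [-1.2, -0.8, 7.4]
grip_width: 0.0104
```

```bash
python3 - <<'E'
from h import *
s=env.read_state();print(s['eef_pos'],s['tcp_rot'],s['contact_force'])
p,d,c=snap('wrist','w3')
E
```

```text
[0.5962493  0.15142213 0.06924742] [3.14060505e+00 6.05390395e-04 2.97637025e+00] [-1.20745335 -0.7688994   7.44437295]
```

View pics/w3.png

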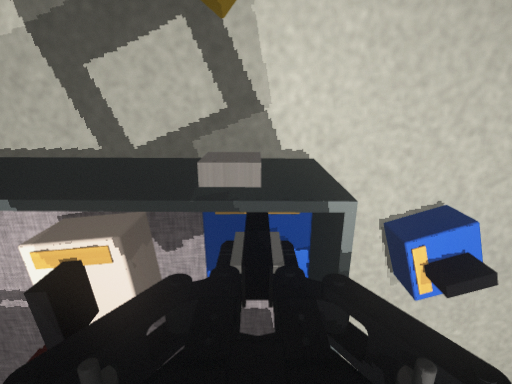

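Call:
arm_command(
  series=[
    [[0, 0, 0.002, -0.002, 0], [0, 0, 0.004, -0.002, 0], [0, 0, 0.006, -0.002, 0], [0, 0, 0.006, -0.002, 0]],
  ],
)

```text
time: 4.52
eef_pos: [0.5958, 0.1549, 0.0694]
tcp_rot: [-3.138, -0.004, 2.976]
contact_force: [-0.8, -5.5, 1.1]
grip_width: 0.0107
```

Call:
arm_command(
  series=[
    [[0, 0.002, 0.001, 0, 0], [0, 0.004, 0.001, 0, 0], [0, 0.006, 0.001, 0, 0], [0, 0.006, 0.001, 0, 0]],
  ],
)

```text
time: 4.85
eef_pos: [0.5949, 0.1553, 0.0697]
tcp_rot: [-3.138, 0.007, 2.977]
contact_force: [9.2, -10.2, -6.3]
grip_width: 0.0108
```

Call:
arm_command(
  series=[
    [[0.2, 0.004, -0.001, 0, 0], [0.28, 0.002, -0.003, 0, 0], [0.28, 0, -0.003, 0, 0], [0.28, 0, -0.003, -0.03, 0], [0.28, 0, -0.003, -0.065, 0], [0.5, -0.01, -0.03, -0.065, 0], [0.5, -0.042, -0.06, -0.065, -5.9], [0.5, -0.042, -0.1, -0.065, -5.9], [0.5, -0.042, -0.121, -0.065, -5.9], [0.5, -0.042, -0.121, -0.05, -5.9], [0.5, -0.042, -0.121, -0.04, -5.9], [0.5, -0.042, -0.121, -0.04, -5.9]],
  ],
)

```text
time: 5.85
eef_pos: [0.6117, 0.0318, 0.1079]
tcp_rot: [3.141, -0.005, 3.078]
contact_force: [0.9, 0.5, -0.1]
grip_width: 0.0428
```

```bash
python3 - <<'E'
from h import *
s=env.read_state();print(s['eef_pos'],s['tcp_rot'],s['contact_force'])
p,d,c=snap('wrist','w4')
E
```

```text
[0.61167436 0.03183978 0.1079057 ] [ 3.1413816  -0.00499287  3.07773725] [ 0.93906461  0.45718903 -0.0613343 ]
```

View pics/w4.png

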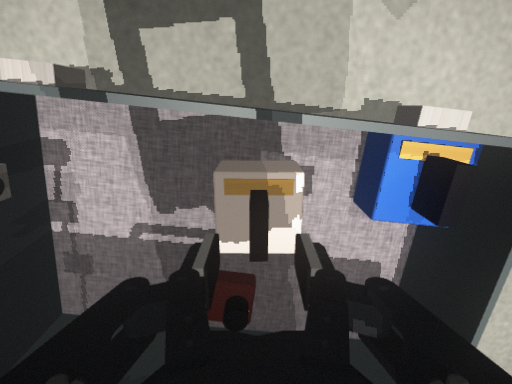

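Call:
arm_command(
  series=[
    [[0.5, 0, 0, 0.025, 0], [0.5, 0, 0, 0.039, 0], [0.4, 0, 0, 0.039, 0], [0.2, 0, 0, 0.039, 0], [0, 0, 0, 0.039, 0], [0, 0, 0, 0.039, 0], [0, 0, 0, 0.039, 0]],
  ],
)

```text
time: 6.48
eef_pos: [0.6142, 0.0321, 0.0725]
tcp_rot: [3.141, 0.003, 3.078]
contact_force: [1.2, 1.6, 0.9]
grip_width: 0.0107
```

Call:
arm_command(
  series=[
    [[0, 0.004, 0.006, 0, 1], [0, 0.012, 0.018, 0, 3], [0, 0.02, 0.03, 0, 5.9], [0, 0.027, 0.042, 0, 5.9], [0, 0.0305, 0.05, 0, 5.9], [0, 0.0305, 0.05, 0, 5.9], [0, 0.0305, 0.05, 0, 5.9]],
  ],
)

```text
time: 7.07
eef_pos: [0.5859, 0.0851, 0.0725]
tcp_rot: [3.139, 0.0, 2.976]
contact_force: [-2.6, 3.6, 7.3]
grip_width: 0.0106
```

Now push along the wall direction (tool y), then into the front wall (tool x).

Call:
arm_command(
  series=[
    [[0, 0, 0.003, 0, 0], [0, 0, 0.005, 0, 0], [0, 0.001, 0.008, 0, 0], [0, 0.003, 0.008, 0, 0], [0, 0.005, 0.008, 0, 0], [0, 0.007, 0.008, 0, 0], [0, 0.007, 0.008, 0, 0]],
  ],
)

```text
time: 7.65
eef_pos: [0.5854, 0.0901, 0.0729]
tcp_rot: [-3.14, 0.012, 2.977]
contact_force: [9.2, -9.3, 0.7]
grip_width: 0.0106
```

Call:
arm_command(
  series=[
    [[0.2, -0.002, -0.002, 0, 0], [0.28, -0.004, -0.004, 0, 0], [0.28, -0.005, -0.004, 0, 0], [0.28, -0.005, -0.004, -0.03, 0], [0.28, -0.005, -0.004, -0.07, 0], [0.5, 0.02, -0.004, -0.11, 0], [0.8, 0.03, 0.01, -0.15, 0], [1, 0.03, 0.01, -0.19, 0], [1, 0.03, 0.01, -0.2, 0], [1, 0.03, 0.01, -0.2, 0]],
  ],
)

```text
time: 8.48
eef_pos: [0.554, 0.1083, 0.2764]
tcp_rot: [3.138, 0.009, 2.976]
contact_force: [0.7, -0.9, -0.1]
grip_width: 0.0822
```

```bash
python3 - <<'E'
from h import *
s=env.read_state();print(s['eef_pos'],s['tcp_rot'],s['contact_force'])
p,d,c=snap('wrist','w5')
z=2.5
I=cv2.resize(p[100:320,60:380,::-1],None,fx=z,fy=z,interpolation=cv2.INTER_CUBIC)
cv2.imwrite('pics/w5z.png',I)
E
```

```text
[0.55398916 0.10828446 0.27639296] [3.13794036 0.00871822 2.97633833] [ 0.66529372 -0.92150778 -0.12973646]
```

View pics/w5z.png

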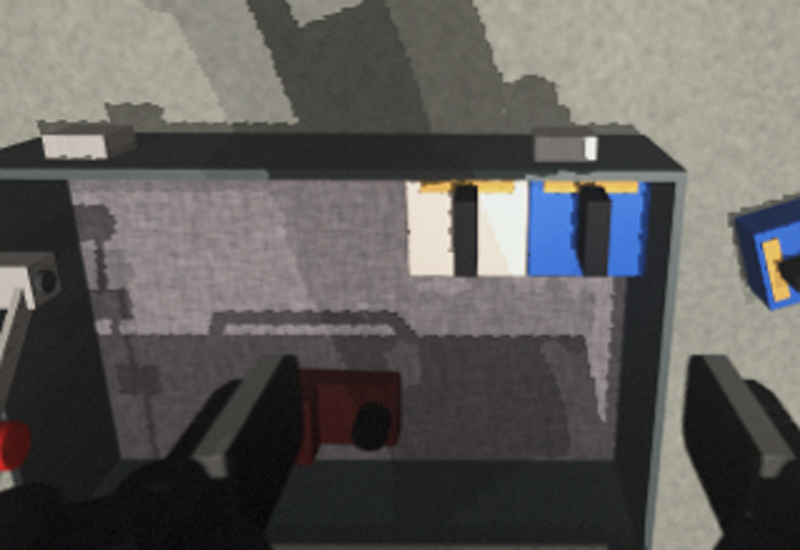

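```bash
cat >> h.py <<'E'
O2=np.array([.648,.0073]);A2=-.167
R2=np.array([[np.cos(A2),-np.sin(A2)],[np.sin(A2),np.cos(A2)]])
def tocase(P): P=np.array(P);return np.r_[(P[:2]-O2)@R2,P[2:]]
def fromcase(P): P=np.array(P,float);return np.r_[R2@P[:2]+O2,P[2:]]
E
python3 - <<'E'
from h import *
p,d,c=load('w5')
for q in((645,277),(527,276),(411,277)):
    print(q,tocase(atz(c,(q[0]+.5)/2.5-.5+60,(q[1]+.5)/2.5-.5+100,.05)))
print('FL',tocase(atz(c,(686+.5)/2.5-.5+60,(172+.5)/2.5-.5+100,.095)))
print(env.mark_of('wrist','knuckle')[:2])
P=cloud(d,c);m=(p[...,0]>150)&(p[...,1]<60);print(m.sum());q=P[m];q=q[~np.isnan(q[:,0])&(q[:,2]>.1)]
L=np.c_[(q[:,:2]-O2)@R2,q[:,2]];print(L.mean(0),L.min(0),L.max(0))
E
```

```text
(645, 277) [-0.04733853  0.16765826  0.05      ]
(527, 276) [-0.04789147  0.10270556  0.05      ]
(411, 277) [-0.04725339  0.03895214  0.05      ]
FL [-0.11678141  0.17222239  0.095     ]
[{'centre': [53.4, 278.6], 'confidence': 0.74}]
315
[-0.00258481 -0.1455558   0.14595506] [-0.00973973 -0.15846617  0.14122641] [ 0.00680752 -0.1320237   0.14943033]
```

Call:
arm_command(
  series=[
    [[1, 0, -0.04, -0.01, 7], [1, 0, -0.08, -0.01, 14], [1, 0, -0.12, -0.01, 21], [1, -0.02, -0.16, -0.01, 28], [1, -0.04, -0.2, 0, 35], [1, -0.06, -0.229, 0.02, 42], [1, -0.0605, -0.229, 0.04, 49], [1, -0.0605, -0.229, 0.05, 56], [1, -0.0605, -0.229, 0.056, 63], [1, -0.0605, -0.229, 0.056, 70], [1, -0.0605, -0.229, 0.056, 77], [1, -0.0605, -0.229, 0.056, 84], [1, -0.0605, -0.229, 0.056, 90], [1, -0.0605, -0.229, 0.056, 90], [1, -0.0605, -0.229, 0.056, 90]],
  ],
)

```text
time: 9.83
eef_pos: [0.5733, -0.1284, 0.2132]
tcp_rot: [-3.137, -0.0, 1.407]
contact_force: [1.1, 0.3, 0.6]
grip_width: 0.0854
```

```bash
python3 - <<'E'
from h import *
s=env.read_state();print(s['eef_pos'],s['tcp_rot'],s['contact_force'],tocase(s['eef_pos']))
p,d,c=snap('wrist','w6')
snap('scene','s6');snap('top','t6')
P=cloud(d,c);m=(p[...,0]>110)&(p[...,1]<50);q=P[m];q=q[~np.isnan(q[:,0])]
L=np.c_[(q[:,:2]-O2)@R2,q[:,2]];print(len(L));
if len(L):print(L.mean(0),L.min(0),L.max(0))
E
```

```text
[ 0.57325576 -0.12843091  0.21317301] [-3.13740711e+00 -4.27470901e-04  1.40691486e+00] [1.06307703 0.33625133 0.59414562] [-0.05114254 -0.14626696  0.21317301]
423
[ 0.00111173 -0.13836846  0.14981612] [-0.00694269 -0.15764866  0.14396717] [ 0.01269527 -0.13144438  0.1528767 ]
```

View pics/w6.png

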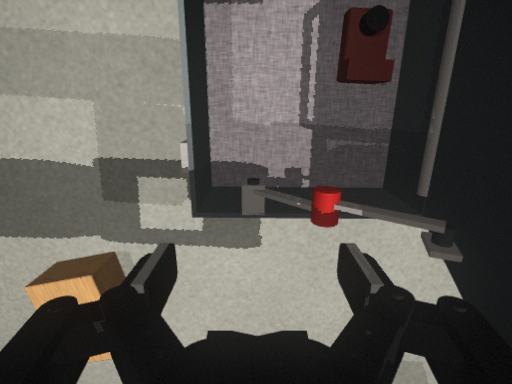

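View pics/s6.png

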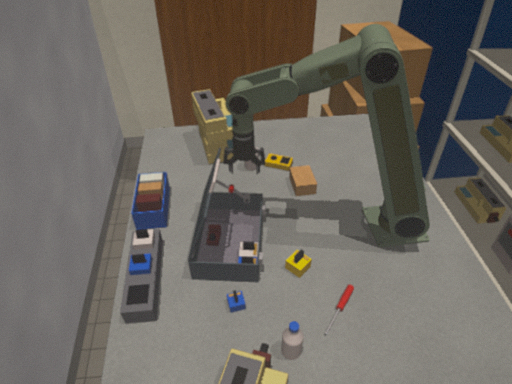

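```bash
python3 - <<'E'
from h import *
p,d,c=load('w6')
P=cloud(d,c)
for u,v in((342,247),(348,248),(365,252),(373,262),(380,285),(350,270),(170,250)):
    print(u,v,p[v,u],tocase(P[v,u]))
E
```

```text
342 247 [32 31 28] [-0.00808208 -0.13674239  0.22288014]
348 248 [46 46 42] [-0.006286   -0.13538419  0.22633603]
365 252 [154 152 142] [ 0.10104391 -0.26668696 -0.00054265]
373 262 [30 31 29] [ 0.00410931 -0.13947758  0.23222647]
380 285 [91 89 85] [-0.00241527 -0.13594039  0.2546137 ]
350 270 [34 33 29] [-0.00823148 -0.14051647  0.23734319]
170 250 [31 30 27] [-0.09369173 -0.13793364  0.22458275]
```

Call:
arm_command(
  series=[
    [[1, 0, 0.005, 0.03, 0], [1, 0, 0.005, 0.054, 0], [1, 0, 0.005, 0.058, 0], [1, 0, 0.005, 0.06, 0], [1, 0, 0.005, 0.06, 0]],
  ],
)

```text
time: 10.4
eef_pos: [0.5794, -0.1295, 0.1557]
tcp_rot: [3.141, 0.0, 1.405]
contact_force: [0.6, -0.3, 0.2]
grip_width: 0.0855
```

Call:
arm_command(
  series=[
    [[1, 0, 0, 0.004, 0], [1, 0, 0, 0.007, 0], [1, 0, 0, 0.009, 0], [1, 0, 0.001, 0.011, 0], [1, 0, 0.003, 0.013, 0], [1, 0, 0.004, 0.015, 0], [1, 0, 0.005, 0.016, 0]],
  ],
)

```text
time: 10.98
eef_pos: [0.586, -0.1307, 0.1403]
tcp_rot: [3.137, 0.0, 1.404]
contact_force: [3.0, -0.2, 5.1]
grip_width: 0.0855
```

```bash
python3 - <<'E'
from h import *
s=env.read_state();print(s['eef_pos'],s['contact_force'],tocase(s['eef_pos']))
p,d,c=snap('wrist','w7')
P=cloud(d,c);m=(p[...,0]>110)&(p[...,1]<50);q=P[m];q=q[~np.isnan(q[:,0])]
L=np.c_[(q[:,:2]-O2)@R2,q[:,2]];print(len(L));
if len(L):print(L.mean(0),L.min(0),L.max(0))
E
```

```text
[ 0.58601288 -0.13069845  0.14027965] [ 2.97568577 -0.24809142  5.14429667] [-0.03818598 -0.1463824   0.14027965]
808
[ 0.00516841 -0.14019099  0.14202251] [-0.00217855 -0.15839055  0.13571055] [ 0.01823281 -0.13089476  0.1455711 ]
```

View pics/w7.png

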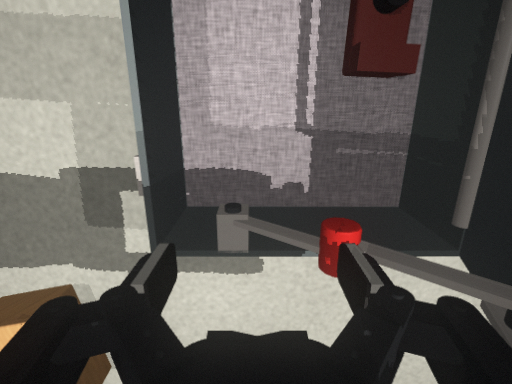

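Call:
arm_command(
  series=[
    [[1, 0, 0.001, 0.002, 0], [1, 0, 0.002, 0.004, 0], [1, 0, 0.004, 0.006, 0], [1, 0, 0.005, 0.008, 0], [1, 0, 0.006, 0.01, 0], [1, 0, 0.007, 0.012, 0], [1, 0, 0.007, 0.012, 0]],
  ],
)

```text
time: 11.62
eef_pos: [0.5911, -0.1315, 0.1269]
tcp_rot: [-3.141, 0.0, 1.404]
contact_force: [2.9, -0.7, 4.0]
grip_width: 0.0852
```

```bash
python3 - <<'E'
from h import *
s=env.read_state();print(s['eef_pos'],s['contact_force'],tocase(s['eef_pos']))
p,d,c=snap('wrist','w8')
P=cloud(d,c);m=(p[...,0]>110)&(p[...,1]<50);q=P[m];q=q[~np.isnan(q[:,0])]
L=np.c_[(q[:,:2]-O2)@R2,q[:,2]];print(len(L));
if len(L):print(L.mean(0),L.min(0),L.max(0))
E
```

```text
[ 0.59108026 -0.13151678  0.12690765] [ 2.85427928 -0.70595909  3.98223284] [-0.03305307 -0.14634702  0.12690765]
735
[ 0.01201559 -0.13906928  0.12788283] [ 0.0054027  -0.15819645  0.12073285] [ 0.02509151 -0.13065824  0.13215495]
```

View pics/w8.png

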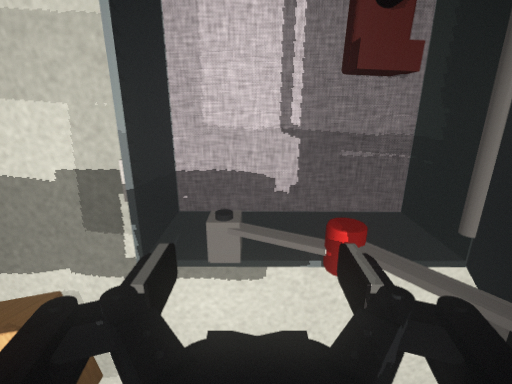

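Call:
arm_command(
  series=[
    [[1, 0, -0.01, -0.02, 0], [1, 0, -0.04, -0.04, 0], [1, 0, -0.07, -0.06, 0], [1, 0.02, -0.08, -0.09, 0], [1, 0.04, -0.08, -0.12, 0], [1, 0.06, -0.08, -0.15, 0], [1, 0.08, -0.08, -0.18, 0], [1, 0.1, -0.08, -0.21, 0], [1, 0.12, -0.08, -0.24, 0], [1, 0.14, -0.08, -0.27, 0], [1, 0.146, -0.08, -0.29, 0], [1, 0.146, -0.08, -0.29, 0]],
  ],
)

```text
time: 12.67
eef_pos: [0.5361, 0.0273, 0.4203]
tcp_rot: [3.139, -0.001, 1.407]
contact_force: [0.8, -0.1, 0.1]
grip_width: 0.0854
```

```bash
python3 - <<'E'
from h import *
s=env.read_state();print(s['eef_pos'],s['contact_force'],s['tcp_rot'],tocase(s['eef_pos']))
p,d,c=snap('wrist','w9')
snap('top','t9');snap('scene','s9');print(env.mark_of('top','lid_handle')[:2],env.mark_of('wrist','lid_handle')[:2])
P=cloud(d,c);q=P.reshape(-1,3);L=np.c_[(q[:,:2]-O2)@R2,q[:,2]]
m=(p.reshape(-1,3).min(1)>100)&(L[:,2]>.25);l=L[m];print(m.sum(),l.mean(0),l.min(0),l.max(0))
E
```

```text
[0.53609887 0.02732718 0.42028649] [ 0.76343698 -0.11075866  0.13736243] [ 3.13914224e+00 -7.75034363e-04  1.40669072e+00] [-0.11367337  0.00114781  0.42028649]
[] [{'centre': [409.3, 203.1], 'confidence': 0.89}]
1900 [0.01334102 0.01945326 0.33383023] [-0.18580904 -0.10286137  0.29864478] [0.03295215 0.1555713  0.49453287]
```

View pics/w9.png

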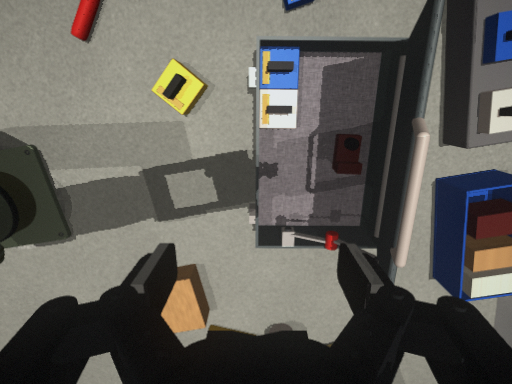

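View pics/t9.png

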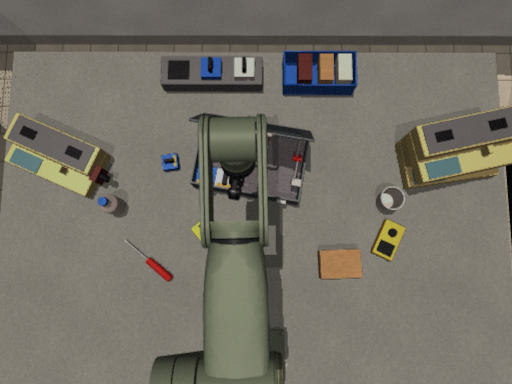

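View pics/s9.png

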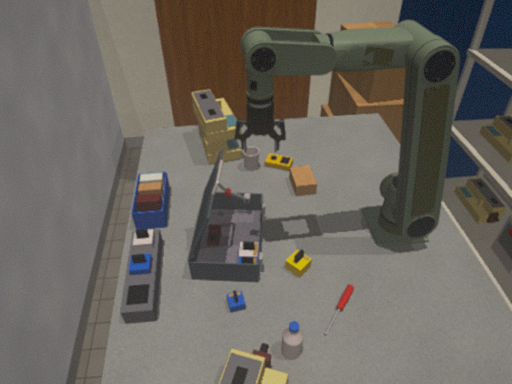

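```bash
python3 - <<'E'
from h import *
p,d,c=load('w9')
P=cloud(d,c)
m=np.zeros(p.shape[:2],bool);m[128:262,395:430]=1
m&=(p.min(-1)>110)
q=P[m];L=np.c_[(q[:,:2]-O2)@R2,q[:,2]];L=L[L[:,2]>.28]
print(len(L),np.median(L,0),np.percentile(L,[1,99],0))
from numpy.linalg import svd
e=svd(L-L.mean(0))[2][0];print(e)
for t in np.arange(0.9,1.25,.05): print(t,.110-.26*np.cos(t),.095+.26*np.sin(t),end=';')
E
```

```text
1432 [0.01299726 0.00897018 0.33711504] [[ 0.00961772 -0.05233481  0.33273032]
 [ 0.0186895   0.05822993  0.33891851]]
[-0.00743604 -0.9999437   0.0075693 ]
0.9 -0.05161859175037274 0.2986649965031457;0.9500000000000001 -0.0412376032606097 0.30648803124523716;1.0 -0.03047859952571634 0.31378245605005306;1.0500000000000003 -0.01936847245184896 0.32053003865444446;1.1 -0.007934991570650099 0.32671391361597324;1.1500000000000004 0.0037932653701191893 0.3323186244677355;1.2000000000000002 0.015786983836064916 0.33733016235147883;
```

Call:
arm_command(
  series=[
    [[0.7, 0.002, 0.04, 0, 0], [0.7, 0.002, 0.08, 0, 0], [0.7, 0.002, 0.11, 0, 0], [0.7, 0.002, 0.126, 0, 0], [0.7, 0.002, 0.126, 0, 0], [0.7, 0.002, 0.126, 0.03, 0], [0.7, 0.002, 0.126, 0.055, 0], [0.7, 0.002, 0.126, 0.055, 0]],
  ],
)

```text
time: 13.58
eef_pos: [0.6575, 0.0065, 0.3557]
tcp_rot: [-3.128, 0.002, 1.404]
contact_force: [-0.9, -0.3, -0.6]
grip_width: 0.0601
```

```bash
python3 - <<'E'
from h import *
s=env.read_state();print(s['eef_pos'],s['contact_force'],s['tcp_rot'],tocase(s['eef_pos']))
p,d,c=snap('wrist','w10')
E
```

```text
[0.65745733 0.00652251 0.35569276] [-0.94705811 -0.27331001 -0.59179757] [-3.12784997e+00  2.26482548e-03  1.40367043e+00] [0.009455   0.00080537 0.35569276]
```

View pics/w10.png

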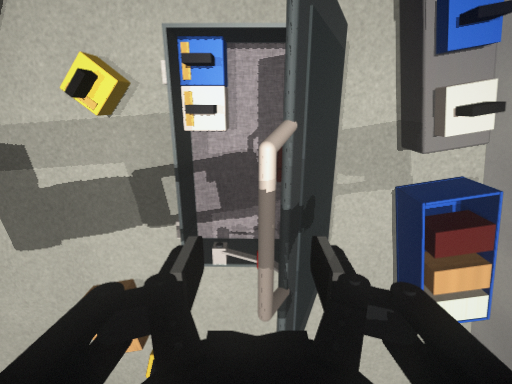

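Call:
arm_command(
  series=[
    [[0.7, 0, 0.004, 0.02, 0], [0.7, 0, 0.004, 0.033, 0], [0.5, 0, 0.004, 0.033, 0], [0.3, 0, 0.004, 0.033, 0], [0.1, 0, 0.004, 0.033, 0], [0, 0, 0.004, 0.033, 0], [0, 0, 0.004, 0.033, 0], [0, 0, 0.004, 0.033, 0]],
  ],
)

```text
time: 14.3
eef_pos: [0.6644, 0.0063, 0.3316]
tcp_rot: [3.14, -0.0, 1.404]
contact_force: [-3.6, 0.6, 6.0]
grip_width: 0.008
```

```bash
python3 - <<'E'
from h import *
s=env.read_state();print(s['eef_pos'],s['contact_force'],s['tcp_rot'],tocase(s['eef_pos']))
p,d,c=snap('wrist','w11');snap('scene','s11')
E
```

```text
[0.66436632 0.0063382  0.33157131] [-3.64613617  0.64521336  5.99005349] [ 3.14000122e+00 -4.04202577e-04  1.40429320e+00] [0.0162985  0.00177207 0.33157131]
```

View pics/w11.png

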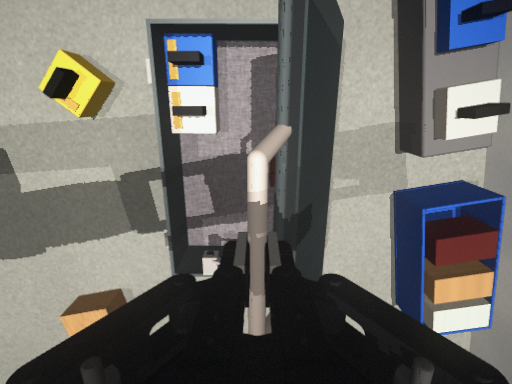

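```bash
cat > arc.py <<'E'
import numpy as np,sys
a,b,n=float(sys.argv[1]),float(sys.argv[2]),int(sys.argv[3])
f=np.linspace(a,b,n+1)[1:]
print([[0,0,round(-.26*(np.cos(x)-np.cos(a)),4),round(-.26*(np.sin(x)-np.sin(a)),4),0] for x in f])
E
python3 arc.py 1.195 .85 18
```

```text
[[0, 0, np.float64(-0.0046), np.float64(0.0019), 0], [0, 0, np.float64(-0.0092), np.float64(0.0038), 0], [0, 0, np.float64(-0.0137), np.float64(0.0059), 0], [0, 0, np.float64(-0.0182), np.float64(0.008), 0], [0, 0, np.float64(-0.0227), np.float64(0.0102), 0], [0, 0, np.float64(-0.0271), np.float64(0.0125), 0], [0, 0, np.float64(-0.0315), np.float64(0.0149), 0], [0, 0, np.float64(-0.0358), np.float64(0.0174), 0], [0, 0, np.float64(-0.0401), np.float64(0.02), 0], [0, 0, np.float64(-0.0443), np.float64(0.0226), 0], [0, 0, np.float64(-0.0485), np.float64(0.0253), 0], [0, 0, np.float64(-0.0526), np.float64(0.0281), 0], [0, 0, np.float64(-0.0567), np.float64(0.031), 0], [0, 0, np.float64(-0.0607), np.float64(0.034), 0], [0, 0, np.float64(-0.0647), np.float64(0.037), 0], [0, 0, np.float64(-0.0686), np.float64(0.0401), 0], [0, 0, np.float64(-0.0724), np.float64(0.0433), 0], [0, 0, np.float64(-0.0762), np.float64(0.0465), 0]]
```

Call:
arm_command(
  series=[
    [[0, 0, -0.0046, 0.001, 0], [0, 0, -0.009, 0.002, 0], [0, 0, -0.0137, 0.003, 0], [0, 0, -0.018, 0.005, 0], [0, 0, -0.0227, 0.007, 0], [0, 0, -0.027, 0.009, 0], [0, 0, -0.0315, 0.011, 0], [0, 0, -0.036, 0.0135, 0], [0, 0, -0.04, 0.016, 0], [0, 0, -0.044, 0.0185, 0], [0, 0, -0.0485, 0.021, 0], [0, 0, -0.0485, 0.021, 0]],
  ],
)

```text
time: 15.4
eef_pos: [0.6159, 0.0146, 0.3073]
tcp_rot: [-3.139, -0.0, 1.404]
contact_force: [2.5, 0.9, -6.4]
grip_width: 0.0075
```

```bash
python3 - <<'E'
from h import *
s=env.read_state();print(s['eef_pos'],s['contact_force'],s['tcp_rot'],tocase(s['eef_pos']))
p,d,c=snap('wrist','w12')
E
```

```text
[0.6158858  0.01463587 0.30730297] [ 2.50021212  0.94603056 -6.365671  ] [-3.13937075e+00 -1.17104407e-04  1.40449334e+00] [-0.03288682  0.00189563  0.30730297]
```

View pics/w12.png

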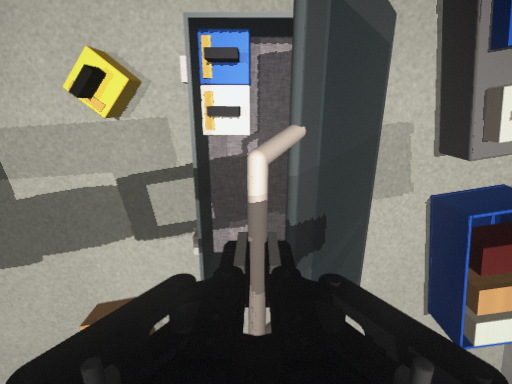

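```bash
sed -i 's/round(\(-.26[^,]*\),4)/float(round(\1,4))/g' arc.py; python3 arc.py .989 .6 18
```

```text
[[0, 0, -0.0047, 0.0031, 0], [0, 0, -0.0093, 0.0064, 0], [0, 0, -0.0138, 0.0097, 0], [0, 0, -0.0182, 0.0131, 0], [0, 0, -0.0226, 0.0167, 0], [0, 0, -0.0269, 0.0203, 0], [0, 0, -0.0311, 0.024, 0], [0, 0, -0.0352, 0.0278, 0], [0, 0, -0.0393, 0.0317, 0], [0, 0, -0.0433, 0.0357, 0], [0, 0, -0.0471, 0.0398, 0], [0, 0, -0.0509, 0.0439, 0], [0, 0, -0.0546, 0.0481, 0], [0, 0, -0.0582, 0.0524, 0], [0, 0, -0.0617, 0.0568, 0], [0, 0, -0.0652, 0.0613, 0], [0, 0, -0.0685, 0.0658, 0], [0, 0, -0.0717, 0.0704, 0]]
```

Call:
arm_command(
  series=[
    [[0, 0, -0.0047, 0.0031, 0], [0, 0, -0.0093, 0.0064, 0], [0, 0, -0.0138, 0.0097, 0], [0, 0, -0.0182, 0.0131, 0], [0, 0, -0.0226, 0.0167, 0], [0, 0, -0.0269, 0.0203, 0], [0, 0, -0.0311, 0.024, 0], [0, 0, -0.0352, 0.0278, 0], [0, 0, -0.0393, 0.0317, 0], [0, 0, -0.0433, 0.0357, 0], [0, 0, -0.0471, 0.0398, 0], [0, 0, -0.0509, 0.0439, 0], [0, 0, -0.0546, 0.0481, 0], [0, 0, -0.0582, 0.0524, 0], [0, 0, -0.0617, 0.0568, 0], [0, 0, -0.0652, 0.0613, 0], [0, 0, -0.0685, 0.0658, 0], [0, 0, -0.0717, 0.0704, 0], [0, 0, -0.0717, 0.0704, 0]],
  ],
)

```text
time: 17.03
eef_pos: [0.5449, 0.0267, 0.2367]
tcp_rot: [-3.139, -0.0, 1.404]
contact_force: [0.3, 6.3, -3.2]
grip_width: 0.0072
```

```bash
python3 - <<'E'
from h import *
s=env.read_state();t=tocase(s['eef_pos']);print(s['contact_force'],t,np.arccos((.110-t[0])/.26),np.arcsin((t[2]+.005-.095)/.26))
snap('wrist','w13');snap('scene','s13')
E
python3 arc.py .6 .25 18
```

```text
[ 0.25239337  6.30299781 -3.1668046 ] [-0.10489599  0.00196723  0.23666179] 0.5978937987577146 0.5993232491785774
[[0, 0, -0.0028, 0.0042, 0], [0, 0, -0.0055, 0.0085, 0], [0, 0, -0.0082, 0.0128, 0], [0, 0, -0.0108, 0.0171, 0], [0, 0, -0.0132, 0.0215, 0], [0, 0, -0.0156, 0.026, 0], [0, 0, -0.0179, 0.0305, 0], [0, 0, -0.0202, 0.035, 0], [0, 0, -0.0223, 0.0396, 0], [0, 0, -0.0243, 0.0442, 0], [0, 0, -0.0263, 0.0489, 0], [0, 0, -0.0281, 0.0536, 0], [0, 0, -0.0299, 0.0583, 0], [0, 0, -0.0316, 0.0631, 0], [0, 0, -0.0332, 0.0679, 0], [0, 0, -0.0346, 0.0727, 0], [0, 0, -0.036, 0.0776, 0], [0, 0, -0.0373, 0.0825, 0]]
```

View pics/s13.png

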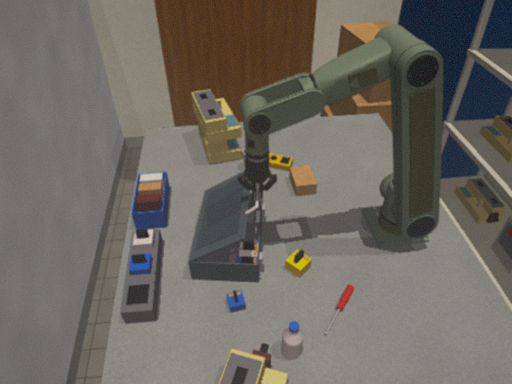

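Tracking perfectly (φ≈0.60 both ways); the lid is half down, held at the handle.

Call:
arm_command(
  series=[
    [[0, 0, -0.0028, 0.0042, 0], [0, 0, -0.0055, 0.0085, 0], [0, 0, -0.0082, 0.0128, 0], [0, 0, -0.0108, 0.0171, 0], [0, 0, -0.0132, 0.0215, 0], [0, 0, -0.0156, 0.026, 0], [0, 0, -0.0179, 0.0305, 0], [0, 0, -0.0202, 0.035, 0], [0, 0, -0.0223, 0.0396, 0], [0, 0, -0.0243, 0.0442, 0], [0, 0, -0.0263, 0.0489, 0], [0, 0, -0.0281, 0.0536, 0], [0, 0, -0.0299, 0.0583, 0], [0, 0, -0.0316, 0.0631, 0], [0, 0, -0.0332, 0.0679, 0], [0, 0, -0.0346, 0.0727, 0], [0, 0, -0.036, 0.0776, 0], [0, 0, -0.0373, 0.0825, 0], [0, 0, -0.0373, 0.0825, 0]],
  ],
)

```text
time: 18.72
eef_pos: [0.5084, 0.0327, 0.1541]
tcp_rot: [-3.139, -0.0, 1.404]
contact_force: [1.7, 6.3, -2.6]
grip_width: 0.0075
```

```bash
python3 - <<'E'
from h import *
s=env.read_state();t=tocase(s['eef_pos']);print(s['contact_force'],t,np.arccos((.110-t[0])/.26),np.arcsin((t[2]+.005-.095)/.26))
snap('wrist','w14');snap('scene','s14')
E
python3 arc.py .25 .0154 16
```

```text
[ 1.70502975  6.27556375 -2.61300589] [-0.14183897  0.00183084  0.15407442] 0.2512137286985405 0.24900532379852786
[[0, 0, -0.0009, 0.0037, 0], [0, 0, -0.0018, 0.0074, 0], [0, 0, -0.0026, 0.0111, 0], [0, 0, -0.0033, 0.0149, 0], [0, 0, -0.004, 0.0186, 0], [0, 0, -0.0047, 0.0224, 0], [0, 0, -0.0053, 0.0261, 0], [0, 0, -0.0058, 0.0299, 0], [0, 0, -0.0063, 0.0337, 0], [0, 0, -0.0067, 0.0375, 0], [0, 0, -0.0071, 0.0413, 0], [0, 0, -0.0074, 0.0451, 0], [0, 0, -0.0076, 0.0489, 0], [0, 0, -0.0078, 0.0527, 0], [0, 0, -0.008, 0.0565, 0], [0, 0, -0.0081, 0.0603, 0]]
```

View pics/w14.png

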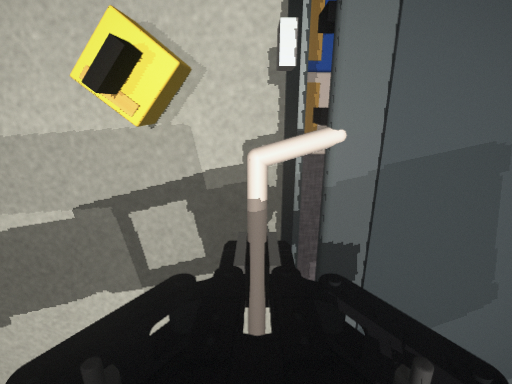

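Call:
arm_command(
  series=[
    [[0, 0, -0.0009, 0.0037, 0], [0, 0, -0.0018, 0.0074, 0], [0, 0, -0.0026, 0.0111, 0], [0, 0, -0.0033, 0.0149, 0], [0, 0, -0.004, 0.0186, 0], [0, 0, -0.0047, 0.0224, 0], [0, 0, -0.0053, 0.0261, 0], [0, 0, -0.0058, 0.0299, 0], [0, 0, -0.0063, 0.0337, 0], [0, 0, -0.0067, 0.0375, 0], [0, 0, -0.0071, 0.0413, 0], [0, 0, -0.0074, 0.0445, 0], [0, 0, -0.0076, 0.0475, 0], [0, 0, -0.0078, 0.0505, 0], [0, 0, -0.008, 0.053, 0], [0, 0, -0.0081, 0.0555, 0], [0, 0, -0.0081, 0.058, 0], [0, 0, -0.0081, 0.06, 0], [0, 0, -0.0081, 0.062, 0], [0, 0, -0.0081, 0.062, 0]],
  ],
)

```text
time: 20.48
eef_pos: [0.5005, 0.0336, 0.0938]
tcp_rot: [-3.14, 0.001, 1.405]
contact_force: [-2.8, 5.3, 8.0]
grip_width: 0.0078
```

```bash
python3 - <<'E'
from h import *
s=env.read_state();t=tocase(s['eef_pos']);print(s['contact_force'],t)
snap('wrist','w15');snap('scene','s15')
p,d,c=load('w15');P=cloud(d,c)
q=P.reshape(-1,3);L=np.c_[(q[:,:2]-O2)@R2,q[:,2]];m=(abs(L[:,0])<.1)&(abs(L[:,1])<.17)&(L[:,2]>.06)&(L[:,2]<.14)
print(m.sum());A=np.c_[L[m][:,:2],np.ones(m.sum())];print(np.linalg.lstsq(A,L[m][:,2],rcond=None)[0])
E
```

```text
[-2.75365721  5.29440989  8.02512428] [-0.14981692  0.00146706  0.09381944]
48115
[0.02290514 0.00316962 0.10483456]
```

View pics/w15.png

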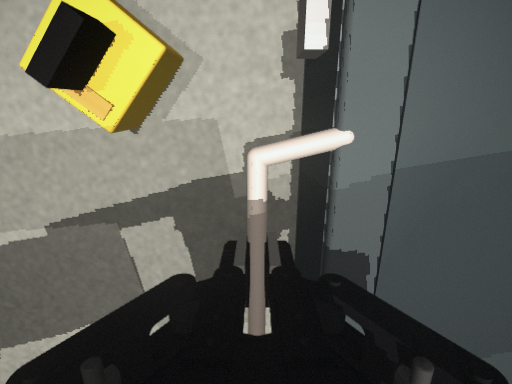

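View pics/s15.png

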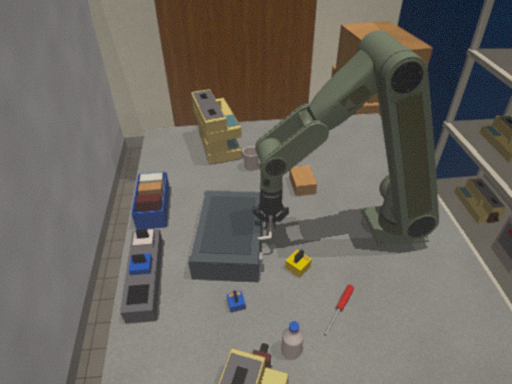

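Call:
arm_command(
  series=[
    [[0.1, 0, 0, 0, 0], [0.2, 0, 0, 0, 0], [0.25, 0, 0, 0, 0], [0.25, 0, 0, 0, 0], [0.25, 0, 0, 0, 0]],
  ],
)

```text
time: 21.0
eef_pos: [0.5013, 0.0331, 0.0931]
tcp_rot: [-3.141, 0.001, 1.404]
contact_force: [-1.2, 0.5, -0.1]
grip_width: 0.0216
```

```bash
python3 - <<'E'
from h import *
s=env.read_state();t=tocase(s['eef_pos']);print(s['contact_force'],t,s['grip_width'])
snap('wrist','w16')
E
```

```text
[-1.18413891  0.53038322 -0.05467804] [-0.14893823  0.0010778   0.09305768] 0.021630661652008026
```

View pics/w16.png

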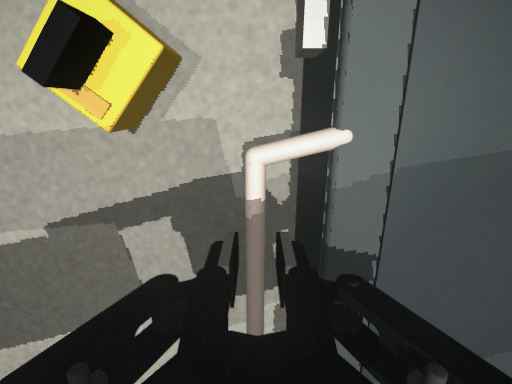

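Free of the bar on both sides, no force. Lift straight up, then back away.

Call:
arm_command(
  series=[
    [[0.25, 0, 0, -0.008, 0], [0.25, 0, 0, -0.02, 0], [0.25, 0, 0, -0.045, 0], [0.25, 0, 0, -0.08, 0], [0.25, 0, 0, -0.12, 0], [0.25, 0, -0.03, -0.16, 0], [0.25, 0, -0.06, -0.2, 0], [0.25, 0, -0.06, -0.25, 0], [0.25, 0, -0.06, -0.25, 0], [0.25, 0, -0.06, -0.25, 0]],
  ],
)

```text
time: 21.88
eef_pos: [0.4435, 0.0437, 0.3498]
tcp_rot: [3.13, -0.003, 1.405]
contact_force: [0.6, 0.1, -0.3]
grip_width: 0.0213
```

```bash
python3 - <<'E'
from h import *
s=env.read_state();print(s['eef_pos'],s['contact_force'],s['time'])
p,d,c=snap('wrist','w17');ps,ds,cs=snap('scene','s17');snap('top','t17')
for P,r in((cloud(d,c),'w'),(cloud(ds,cs),'s')):
    q=P.reshape(-1,3);L=np.c_[(q[:,:2]-O2)@R2,q[:,2]];m=(abs(L[:,0])<.1)&(abs(L[:,1])<.16)&(L[:,2]>.07)&(L[:,2]<.14)
    A=np.c_[L[m][:,:2],np.ones(m.sum())];print(r,m.sum(),np.linalg.lstsq(A,L[m][:,2],rcond=None)[0])
    m=(abs(L[:,0]+.15)<.012)&(abs(L[:,1])<.05)&(L[:,2]>.07)&(L[:,2]<.15);print('bar top z',np.percentile(L[m][:,2],[50,95]) if m.sum() else None)
E
```

```text
[0.44347011 0.04374222 0.34982459] [ 0.62125244  0.0879627  -0.29633642] 21.8833
w 32366 [-0.00702755 -0.00247761  0.09920583]
bar top z [0.09859962 0.10036964]
s 3668 [-0.00210571 -0.00425576  0.10584444]
bar top z [0.10449413 0.10889657]
```

View pics/w17.png

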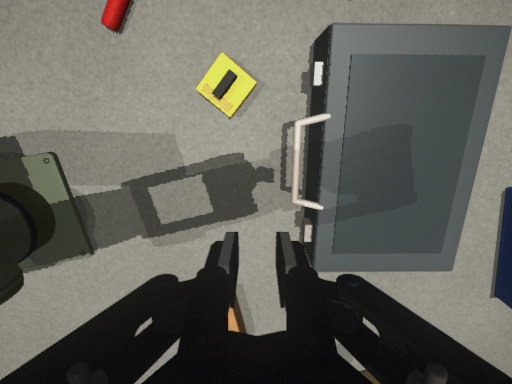

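View pics/s17.png

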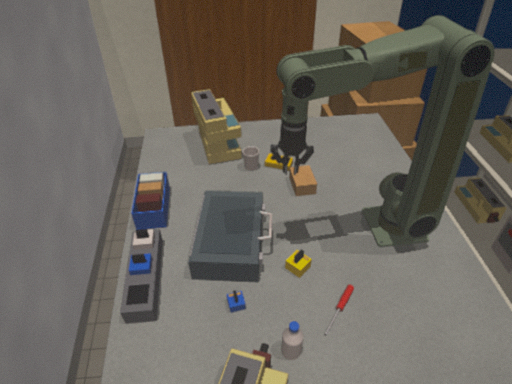

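View pics/t17.png

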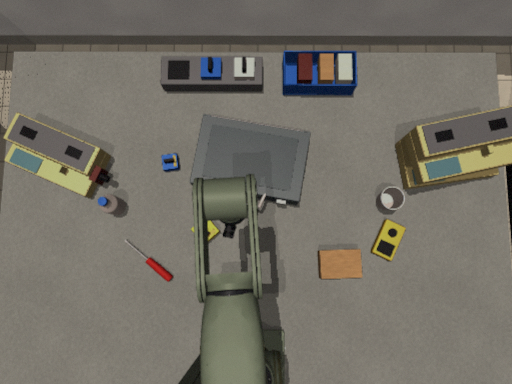

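```bash
python3 -c "
from plant import env
print(env.finish_job())"
```

```text
the job is handed in; nothing more can be done
None
```

The job is done and handed in at about 22 s: both packs are in the front left corner, the stay is broken and the lid is shut.

- **Packs:** I slid blue into the corner and white beside it along the front wall, pressing each against its stops with about 9–10 N. The last wrist picture before the lid came down, corrected for a 2–3 mm camera offset, put the packs' edges within about 2 mm of where they belong. The exception is white's right edge, which read about 4 mm off, though the picture shows no gap. Their rear edges lined up. I could not look at them again once the lid was shut.
- **Stay:** The arm takes only shifts and a turn about the tool axis, so I could not come in tilted. Instead I pushed with the forward finger of the open gripper, with the body well clear of the lid. The knuckle moved about 23 mm at roughly 5 N, about 17 mm past straight.
- **Lid:** I held it by the handle all the way down, with the measured arc matching the expected one within 0.003 rad. It met its stop with 8 N upward on the tool.
- **Last checks:** After release the tool force was about zero. Both cameras showed the lid level to within half a degree. Its height read 99 mm from the wrist camera and 106 mm from the scene camera. An earlier wrist reading, taken while still gripping, suggested a 1.3° slope, but it was gone in the clear view. The bystanders outside the case look unmoved in the final pictures; the clamp inside was last seen in place before the lid closed.

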